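Load the bench socket rail from the socket box in order of size

ROBOT

A 6-joint arm with a two-finger parallel gripper is mounted at the origin on a cart in front of the work surface, level with it; the furniture and walls round the work are solid. World frame = base frame: x ahead of the robot, y to its left, z up, the work surface at z = 0. Lengths are in m, angles in rad, forces in N, time in s.
With the tool pointing down it reaches from about 0.25 to 0.85 m from the base axis. Payload 12.5 kg.
Tool frame: the origin (TCP) lies on the mounting face of the last link; the fingertips stand 186 mm ahead of it and the grasp point (between the pads) lies 167 mm ahead of it; z points along the fingers, y is the line along which they close (so a half turn about z gives the same grasp; the last joint's range is limited). The gripper opens to 93 mm and grips with 3 to 60 N. Pads are 15 mm wide; open, the fingers measure 128 mm over their backs; the gripper's body (75 mm by 188 mm) begins 65 mm behind the grasp point.
Start: joints at [1.128, 0.351, 1.652, -0, 1.139, -0.085], TCP at [0.193, 0.515, 0.405] pointing down, gripper open.
Joint ranges: [-2.75, 2.75], [-0.79, 2.1], [0.01, 2.65], [-1.57, 4.71], [0.07, 3.14], [-2.87, 2.87]. Speed limits (rad/s): [2.22, 2.22, 2.79, 3.14, 3.14, 3.14].

INTERFACE

Orientations are given as a unit quaternion [x, y, z, w].
In Python, from cell import arm gives the robot as it stands.
- The arm moves only by the tool apply_moves, never from a script. Its argument "deltas" is one flat list of numbers, 5 for each row, row after row: the shift along the tool's x, y, z in m, then the turn about the tool's z in rad, then the opening, from 0 (shut) to 1 (fully open). In form: [dx, dy, dz, spin, grip, dx, dy, dz, spin, grip, ...]. A call has 1 to 8 rows; each row shifts and turns the commanded pose from where the row before left it, along the tool's axes as they then stand; what a row does not reach is not made up. A row lasts 1/8 s, in which the tool goes at most 62.5 mm and 10.7 degrees, less where a joint would pass 70% of its speed; a pose out of reach is approached as far as the arm can. A call is refused whole if a number of a shift passes 0.0625 or a number of a turn 0.188, either way. A call with a gripper value outside its range is refused whole. The fingers move at their own pace and stop on an object; "newtons" is the grip in N (left out, the last holds). Time passes only in rows, so rows that do not move let the fingers close. It gives the time, the measured TCP pose, the force, the opening and the grip force at its end, in the units of the state.
- arm.sense(): the state, without advancing time (a new reading comes with each control period).
- arm.snapshot(name): name is "scene" or "top" or "wrist"; returns a dict with "img" (400x640x3 uint8, blue, green, red), "z_map" (400x640 float32, m along the optical axis (not along the pixel's ray), 0 where there is no reading), "fx", "fy", "cx", "cy" (pixels), "extrinsics" (4x4, takes a point from world to camera coordinates). Camera axes: x right, y up, looking along -z (the intrinsics and any distortion apply to the point x, -y, -z); pixel columns grow to the right and rows downward; lengths in m; the calibration is good to about 2 mm. A picture is of the moment at which its call begins.
- arm.sign_off(): hands the job in; it is judged then, once.
The state is a dict: "time_s": time; "joint_pos": joint angles; "qd": joint speeds; "tau": joint torques, N m; "eef_pos": TCP position; "eef_rot": TCP orientation; "ft_force": force on the tool from outside, world axes, zero at the start; "wrist_torque": the same for the moment, N m; "grip_width": finger opening in m; "finger_force": force on a finger pad.
Only numpy, scipy, OpenCV 4.12 (cv2) and the standard library are available. Lean on these libraries where they do the work, as an engineer would, in place of code of your own. Each camera call takes 0.05 s, during which the arm holds its last target. There are 200 camera calls.

TASK

Turn the wooden button on the socket box aside, lift out the clear cover it holds and lay the cover flat on the bench top. Then move the four sockets from the box onto the studs of the aluminium bench rail, one on each stud and fully down, in order of size with the largest next to the hoop handle and the smallest at the plain end.

Things in the scene. Friction and masses are not known exactly. Their poses are not given: they have to be found in the camera images.
- socket_box: plywood box (all sizes in mm), fixed, 136 (x) x 226 (y) x 53 high, origin at the centre of its underside. Inside 116 x 206, floor 8 up. Four upright studs, 9 thick, 16 high, tips tapered, in a row at x = 0, y = -75, -25, 25, 75; one socket stands on each at the start, in any order. The cover lies in the rim's rebate, underside 48 up, top flush with the wall tops
- turn_button (a joint): dark wooden swing tab on the box's front wall, turning level about a screw at box x = -74, y = 50 mm. 0 to 0.2: it points along box +x, over the cover's edge. Turned counter-clockwise from above it swings to box +y; from 1.5 on it lies along the wall, clear of the cover; stop at 1.75. Friction 0.03 N m; stays where it is left. Tab top 59 mm above bench
- button_peg (a point): middle of the upright round wooden peg on the button, by which it is turned: 12 mm thick, 18 mm high, 24 mm from the pivot; it runs from 9 mm below this point (top of the tab) to 9 mm above it
- box_cover: loose clear plastic plate with a narrow aluminium edging, 123 (x) x 213 (y) x 5 mm, 0.14 kg, origin at the centre of its underside, axes as the box's at the start. In its middle stands a wooden grip bar 46 (x) x 12 (y), top 31 mm above the underside: pinch it along y
- socket_rail: low aluminium rail, fixed, empty at the start, 44 (x) x 202 (y) x 10 mm high, origin at the centre of its underside. Four equal upright studs, 9 thick, 16 high above the rail's top, tips tapered, in a row at x = 0, y = -75, -25, 25, 75. A black end block, 48 x 32 x 14 high, adjoins each end (centres at y = -116 and 116)
- rail_handle: the black end block that carries the steel hoop handle, 48 mm high in all; it may be at either end of the rail; origin at the centre of its underside. The block at the other end is plain
- socket_largest: the largest of the four bright steel wrench sockets: 42 mm in diameter, 36 mm tall, about 0.22 kg (up to a third more or less), loose, upright with the hexagon up; origin at the centre of its underside. The bore in its underside is 14 mm wide and takes a stud to its foot
- socket_large: the second largest of the four bright steel wrench sockets: 35 mm in diameter, 33 mm tall, about 0.15 kg (up to a third more or less), loose, upright with the hexagon up; origin at the centre of its underside. The bore in its underside is 14 mm wide and takes a stud to its foot
- socket_small: the third largest of the four bright steel wrench sockets: 28 mm in diameter, 30 mm tall, about 0.09 kg (up to a third more or less), loose, upright with the hexagon up; origin at the centre of its underside. The bore in its underside is 14 mm wide and takes a stud to its foot
- socket_smallest: the smallest of the four bright steel wrench sockets: 21 mm in diameter, 28 mm tall, about 0.05 kg (up to a third more or less), loose, upright with the hexagon up; origin at the centre of its underside. The bore in its underside is 14 mm wide and takes a stud to its foot

How it is judged:
On the way, in this order (a step that is already met when the one before it is completed fails the run):
1. the button is turned aside, clear of the cover, while the cover still lies in its rebate (value of joint turn_button above 1.35 rad and z of box_cover in the frame of socket_box between 0.04 and 0.054 m), for 0.1 s.
2. the cover lies flat on the bench top (height (world z) of box_cover below 0.006 m and angle between box_cover's own z axis and vertical below 0.06 rad), for 0.2 s.
At the end, for the whole second after the job is handed in: From the hoop-handle end, the sockets stand on the rail's studs largest to smallest, each within 10 mm of its stud along and across the rail, within 0.1 rad of upright, underside within 4 mm of the rail's top; the cover lies on the bench (underside below 6 mm, tilt under 0.06 rad); all at rest (all of step 2 and ((y of rail_handle in the frame of socket_rail above 0 m and y of socket_largest in the frame of socket_rail between 0.065 and 0.085 m and x of socket_largest in the frame of socket_rail between -0.01 and 0.01 m and y of socket_large in the frame of socket_rail between 0.015 and 0.035 m and x of socket_large in the frame of socket_rail between -0.01 and 0.01 m and y of socket_small in the frame of socket_rail between -0.035 and -0.015 m and x of socket_small in the frame of socket_rail between -0.01 and 0.01 m and y of socket_smallest in the frame of socket_rail between -0.085 and -0.065 m and x of socket_smallest in the frame of socket_rail between -0.01 and 0.01 m) or (y of rail_handle in the frame of socket_rail below 0 m and y of socket_largest in the frame of socket_rail between -0.085 and -0.065 m and x of socket_largest in the frame of socket_rail between -0.01 and 0.01 m and y of socket_large in the frame of socket_rail between -0.035 and -0.015 m and x of socket_large in the frame of socket_rail between -0.01 and 0.01 m and y of socket_small in the frame of socket_rail between 0.015 and 0.035 m and x of socket_small in the frame of socket_rail between -0.01 and 0.01 m and y of socket_smallest in the frame of socket_rail between 0.065 and 0.085 m and x of socket_smallest in the frame of socket_rail between -0.01 and 0.01 m)) and linear speed of each of box_cover, socket_largest, socket_large, socket_small, socket_smallest below 0.02 m/s and z of each of socket_largest, socket_large, socket_small, socket_smallest in the frame of socket_rail below 0.014 m and angle between each of socket_largest, socket_large, socket_small, socket_smallest's own z axis and vertical below 0.1 rad); the robot touches nothing.
It fails at once if the cover is forced up out of its rebate while the button is still over it (value of joint turn_button below 1 rad and z of box_cover in the frame of socket_box above 0.058 m and horizontal distance between box_cover and socket_box below 0.05 m).
It also fails if it takes over 136 s, if anything falls off the work surface, if the arm or the gripper's body presses on something with over 40 N, if the wrist force passes 120 N, or if a joint passes its speed limit or range.

## Working session

There is one attempt and no reset: what is moved stays moved. The work goes in short steps, Python scripts to look and compute and a tool call to move; the robot and the scene stay as the last step left them, time stands still between calls to the robot, and variables do not carry over. Pictures are saved under pics/ and viewed, at most 14 in all, crops included, and the job is handed in when it is done.

Besides the shell and the picture viewer there is one more tool, called after "Emit:" by a JSON object that holds its "method" and its "body", one argument or row to a line. apply_moves: Moves the arm, as the interface text tells. Its arguments: {"type":"object","properties":{"deltas":{"type":"array"},"newtons":{"type":"number"}},"required":["deltas"]}

```bash
ls; mkdir -p pics; cat > h.py <<'E'
import numpy as np, cv2
from cell import arm
def snap(n,f):
    s=arm.snapshot(n); cv2.imwrite(f'pics/{f}.png',s['img']); np.savez(f'pics/{f}.npz',**s); return s
def cloud(s):
    h,w=s['z_map'].shape; u,v=np.meshgrid(np.arange(w),np.arange(h)); z=s['z_map']
    p=np.stack([(u-s['cx'])/s['fx']*z,-(v-s['cy'])/s['fy']*z,-z,np.ones_like(z)],-1)
    return (p@np.linalg.inv(s['extrinsics']).T)[...,:3]
def proj(s,P):
    P=np.atleast_2d(P); c=(np.c_[P,np.ones(len(P))]@s['extrinsics'].T)
    return np.c_[s['cx']+s['fx']*c[:,0]/-c[:,2], s['cy']-s['fy']*c[:,1]/-c[:,2]]
E
python3 - <<'E'
from h import *
st=arm.sense();print({k:np.round(v,3) for k,v in st.items()})
a=snap('top','top0');b=snap('scene','scene0')
for s in (a,b): print([k for k in s], s['fx'],s['cx'],s['cy'],np.round(s['extrinsics'],3).tolist())
E
```

```text
pics
{'time_s': np.float64(0.0), 'joint_pos': array([ 1.128,  0.351,  1.652, -0.   ,  1.139, -0.085]), 'qd': array([ 0.002, -0.   ,  0.001,  0.002,  0.   , -0.   ]), 'tau': array([-2.0000e-03, -4.9732e+01, -2.8526e+01,  7.0000e-02,  2.6000e-02,
       -0.0000e+00]), 'eef_pos': array([0.193, 0.515, 0.404]), 'eef_rot': array([ 0.178,  0.984, -0.001, -0.   ]), 'ft_force': array([-0.241,  0.777,  0.694]), 'wrist_torque': array([-0.039, -0.03 ,  0.009]), 'finger_force': np.float64(0.0), 'grip_width': np.float64(0.093)}
['img', 'z_map', 'fx', 'fy', 'cx', 'cy', 'extrinsics'] 407.1139839225609 319.57708092504487 197.5664529040735 [[-0.037, -0.999, 0.001, 0.004], [0.979, -0.036, 0.198, -0.512], [-0.198, 0.008, 0.98, -0.916], [0.0, 0.0, 0.0, 1.0]]
['img', 'z_map', 'fx', 'fy', 'cx', 'cy', 'extrinsics'] 379.050000856328 323.02307555570155 200.52841359954965 [[0.698, -0.716, 0.022, -0.369], [0.345, 0.363, 0.865, -0.253], [-0.628, -0.596, 0.501, -0.761], [0.0, 0.0, 0.0, 1.0]]
```

View pics/top0.png

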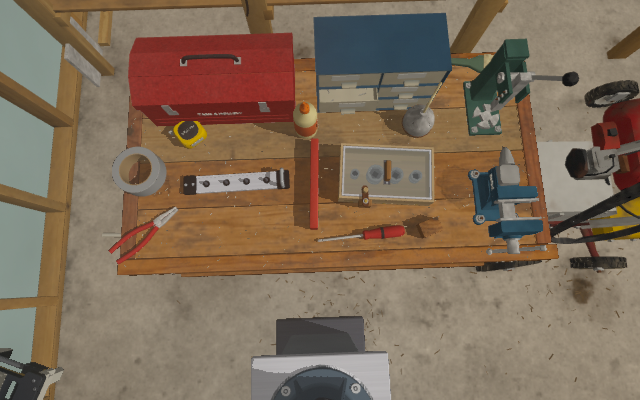

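View pics/scene0.png

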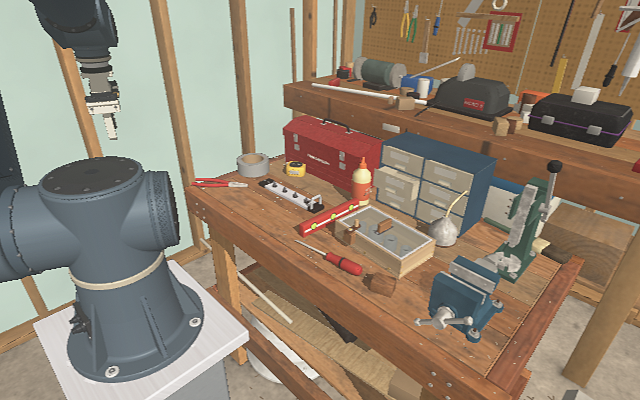

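The top view shows the box at about (388,173), with the button at (365,195) on its front wall and the grip bar at (387,172). The rail lies at (237,181), with the hoop seemingly at its right end (284,178). The bench in front of the rail, around (245,230), is free.

```bash
python3 - <<'E'
from h import *
s=dict(np.load('pics/top0.npz')); P=cloud(s)
def rect(c0,c1,r0,r1,z0,z1):
    Q=P[r0:r1,c0:c1].reshape(-1,3); Q=Q[(Q[:,2]>z0)&(Q[:,2]<z1)]; 
    r=cv2.minAreaRect(Q[:,:2].astype(np.float32)*1000); return len(Q),np.round(r[0],1),np.round(r[1],1),round(r[2],2),np.round(np.median(Q[:,2]),4)
print('box',rect(325,445,135,212,.040,.0575))
print('boxhi',rect(375,400,150,190,.066,.1))
print('peg',rect(355,375,180,212,.065,.1))
print('button',rect(355,375,180,212,.0575,.1))
print('rail+blocks',rect(175,298,160,200,.006,.06))
print('rail hi',rect(175,298,160,200,.022,.06))
print('hoop',rect(175,298,160,200,.032,.06))
for r,c in [(230,245),(255,245),(262,190),(262,300),(215,245),(250,245),(230,180),(230,312)]: print(r,c,np.round(P[r,c],3))
# heights above bench in the free area
Q=P[195:275,165:325]; m=np.full(Q.shape[:2],255); img=np.clip(Q[...,2]*5000+50,0,255).astype(np.uint8)
w=(Q[...,2]>.006); ys,xs=np.nonzero(w); print('obst x,y', np.round(Q[w][::25,:],3).tolist()[:60])
c=cv2.resize(np.vstack([s['img'][150:212,170:300],s['img'][150:212,325:455]]),None,fx=6,fy=4.8,interpolation=cv2.INTER_CUBIC)
cv2.imwrite('pics/crop1.png',c[:600,:780])
E
```

```text
box (5087, array([ 560. , -176.9]), array([225.7, 156.4]), 84.98, np.float64(0.0524))
boxhi (111, array([ 568.1, -177.1]), array([11. , 46.8]), 86.08, np.float64(0.0778))
peg (26, array([ 522.2, -121. ]), array([10.4,  9.5]), 6.52, np.float64(0.0759))
button (104, array([ 510.7, -122.1]), array([14.3, 51.2]), 87.23, np.float64(0.0597))
rail+blocks (1823, array([571.5, 190.5]), array([264.,  84.]), 84.68, np.float64(0.0104))
rail hi (96, array([559.1, 167.5]), array([ 46.3, 197.7]), 7.69, np.float64(0.0443))
hoop (65, array([571.4,  75.9]), array([46.7,  8.8]), 1.02, np.float64(0.0466))
230 245 [ 0.447  0.171 -0.   ]
255 245 [ 0.386  0.172 -0.002]
262 190 [ 0.374  0.305 -0.002]
262 300 [0.364 0.038 0.002]
215 245 [ 0.485  0.171 -0.   ]
250 245 [ 0.398  0.172 -0.002]
230 180 [ 0.453  0.332 -0.001]
230 312 [ 0.441  0.006 -0.003]
obst x,y [[0.32, -0.007, 0.999], [0.517, 0.001, 0.036], [0.509, -0.001, 0.039], [0.502, 0.001, 0.037], [0.494, 0.001, 0.039], [0.49, -0.001, 0.036], [0.502, 0.344, 0.009], [0.482, 0.002, 0.037], [0.495, 0.363, 0.011], [0.475, 0.004, 0.04], [0.487, 0.356, 0.01], [0.483, 0.361, 0.009], [0.461, 0.01, 0.037], [0.456, -0.004, 0.034], [0.448, -0.004, 0.039], [0.442, 0.001, 0.031], [0.32, -0.007, 0.999], [0.32, -0.007, 0.999]]
```

View pics/crop1.png

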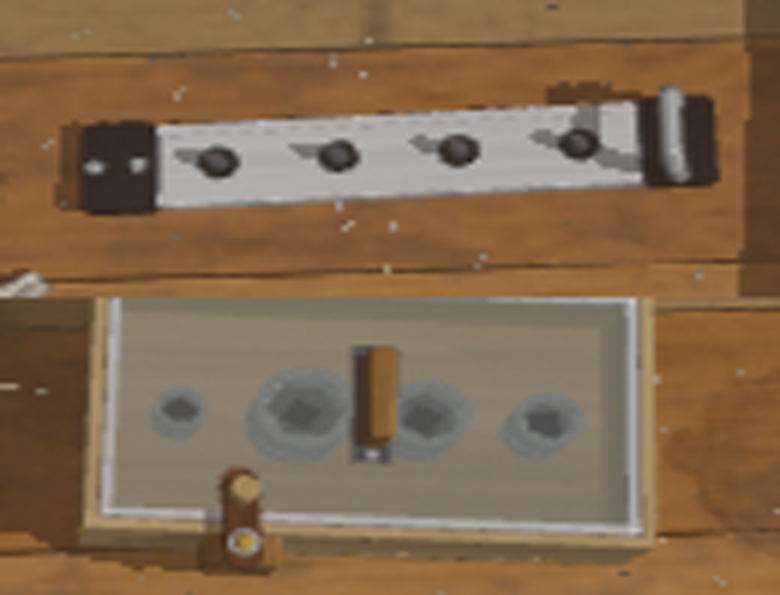

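```bash
python3 - <<'E'
from h import *
s=dict(np.load('pics/top0.npz')); P=cloud(s)
def rct(Q):
    r=cv2.minAreaRect(Q[:,:2].astype(np.float32)*1000); return len(Q),np.round(r[0],1),np.round(r[1],1),round(r[2],2)
m=np.zeros((400,640),bool); m[135:212,325:445]=True; m[183:,352:380]=False
B=P[m&(P[...,2]>.044)&(P[...,2]<.0575)]; print('box',rct(B))
# rail: bright
g=s['img'].min(2)
m=np.zeros((400,640),bool); m[165:198,185:292]=True
R=P[m&(g>130)&(P[...,2]>.004)&(P[...,2]<.016)]; print('railbright',rct(R))
m=np.zeros((400,640),bool); m[165:200,180:292]=True
h=m&(P[...,2]>.018)
n,l,st,c=cv2.connectedComponentsWithStats(h.astype(np.uint8))
for i in range(1,n):
    if st[i,4]>4:
        Q=P[l==i]; print(st[i],np.round(Q.mean(0),4),np.round(Q.min(0),3),np.round(Q.max(0),3))
E
```

```text
box (4605, array([ 569.1, -178. ]), array([225.8, 138.3]), 85.2)
railbright (1082, array([567.5, 205.1]), array([ 44. , 225.8]), 1.37)
[279 167   7  20  74] [0.5638 0.0741 0.0559] [ 0.32  -0.007  0.019] [0.595 0.081 0.999]
[244 179   4   3  10] [0.5679 0.1663 0.0242] [0.565 0.163 0.019] [0.571 0.17  0.028]
[264 178   4   3  11] [0.5694 0.1163 0.0219] [0.567 0.113 0.018] [0.573 0.121 0.027]
[204 181   3   4  11] [0.5656 0.2661 0.0216] [0.562 0.263 0.018] [0.571 0.269 0.024]
[224 180   3   4  10] [0.567  0.2163 0.023 ] [0.563 0.214 0.019] [0.571 0.219 0.027]
```

```bash
cat >> h.py <<'E'
def go(target,ang=None):
    """print spin and then tool-axis shift bringing the grasp point to target with tool y at world angle ang (deg)"""
    s=arm.sense(); x,y,z,w=s['eef_rot']
    from scipy.spatial.transform import Rotation as R
    M=R.from_quat(s['eef_rot']).as_matrix(); a=np.degrees(np.arctan2(M[1,1],M[0,1]))
    g=s['eef_pos']+.167*M[:,2]
    if ang is None: ang=a
    d=(ang-a+90)%180-90; n=np.radians(a+d)
    ty=np.array([np.cos(n),np.sin(n)]); tx=np.array([-ty[1],ty[0]]) 
    D=np.array(target)-g
    print('t',round(s['time_s'],2),'grasp',np.round(g,4),'y ang',round(a,2),'spin',round(-np.radians(d),4),'shift',np.round([D[:2]@tx,D[:2]@ty,-D[2]],4),'q6',round(s['joint_pos'][5],2),'F',np.round(s['ft_force'],1),'w',round(s['grip_width'],4),'tilt',np.round(M[:2,2],4))
E
python3 - <<'E'
from h import *
go([.5225,-.1225,.15],85.2)
s=dict(np.load('pics/top0.npz')); P=cloud(s).reshape(-1,3)
for x0,x1,y0,y1 in [(.64,.68,-.32,-.04),(.64,.68,.05,.3),(.68,.72,-.32,-.04),(.68,.72,.05,.3)]:
    Q=P[(P[:,0]>x0)&(P[:,0]<x1)&(P[:,1]>y0)&(P[:,1]<y1)&(P[:,2]<.5)&(P[:,2]>.06)]
    print(x0,y0,len(Q),np.round(Q.max(0),3) if len(Q) else '',np.round(Q.min(0),3) if len(Q) else '')
E
```

```text
t 0.1 grasp [0.1925 0.5149 0.2373] y ang 69.5 spin -0.274 shift [-0.3822 -0.6076  0.0873] q6 -0.08 F [0.4 1.1 0. ] w 0.0928 tilt [-0.0004 -0.0009]
0.64 -0.32 0  
0.64 0.05 0  
0.68 -0.32 468 [ 0.72  -0.041  0.13 ] [ 0.691 -0.291  0.06 ]
0.68 0.05 80 [0.72  0.27  0.144] [0.716 0.053 0.113]
```

Emit:
{"method": "apply_moves", "body": {
  "deltas": [0,0,0,-0.137,1,0,0,0,-0.137,1,-0.024,-0.038,0.0055,0,1,-0.024,-0.038,0.0055,0,1,-0.024,-0.038,0.0055,0,1,-0.024,-0.038,0.0055,0,1,-0.024,-0.038,0.0055,0,1,-0.024,-0.038,0.0055,0,1]
}}

```text
time_s: 1.1
eef_pos: [0.3174, 0.2746, 0.3715]
eef_rot: [0.042, 0.999, -0.0, -0.0]
ft_force: [-0.0, -0.1, 0.1]
grip_width: 0.0929
finger_force: 0.0
```

Emit:
{"method": "apply_moves", "body": {
  "deltas": [-0.024,-0.038,0.0055,0,1,-0.024,-0.038,0.0055,0,1,-0.024,-0.038,0.0055,0,1,-0.024,-0.038,0.0055,0,1,-0.024,-0.038,0.0055,0,1,-0.024,-0.038,0.0055,0,1,-0.024,-0.038,0.0055,0,1,-0.024,-0.038,0.0055,0,1]
}}

```text
time_s: 2.1
eef_pos: [0.4833, -0.0446, 0.3274]
eef_rot: [0.042, 0.999, 0.0, -0.0]
ft_force: [0.6, 1.0, 0.2]
grip_width: 0.0927
finger_force: 0.0
```

Emit:
{"method": "apply_moves", "body": {
  "deltas": [-0.024,-0.038,0.0055,0,0.4,-0.024,-0.038,0.0055,0,0.4,0,0,0,0,0.4]
}}

```text
time_s: 2.48
eef_pos: [0.5249, -0.1249, 0.316]
eef_rot: [0.043, 0.999, -0.0, -0.0]
ft_force: [-0.2, 0.6, 0.5]
grip_width: 0.0678
finger_force: 0.0
```

```bash
python3 - <<'E'
from h import *
go([.5225,-.1225,.081],85.2)
s=snap('wrist','w1'); P=cloud(s); print(np.round(s['extrinsics'],3).tolist())
h=(P[...,2]>.066)&(P[...,2]<.085)
n,l,st,c=cv2.connectedComponentsWithStats(h.astype(np.uint8))
for i in range(1,n):
    if st[i,4]>40:
        Q=P[l==i]; print(st[i],np.round(Q.mean(0),4),np.round(Q.min(0),3),np.round(Q.max(0),3))
E
```

```text
t 2.48 grasp [ 0.5249 -0.1249  0.149 ] y ang 85.05 spin -0.0026 shift [0.0025 0.0022 0.068 ] q6 -1.8 F [-0.2  0.6  0.5] w 0.0678 tilt [-0.0005 -0.    ]
[[0.086, 0.996, -0.001, 0.08], [-0.961, 0.082, -0.263, 0.522], [-0.262, 0.023, 0.965, -0.165], [0.0, 0.0, 0.0, 1.0]]
[314 202  18  21 303] [ 0.5215 -0.1212  0.076 ] [ 0.517 -0.127  0.066] [ 0.528 -0.115  0.079]
[242 246  20  52 569] [ 0.5657 -0.1738  0.077 ] [ 0.546 -0.183  0.066] [ 0.587 -0.17   0.081]
```

View pics/w1.png

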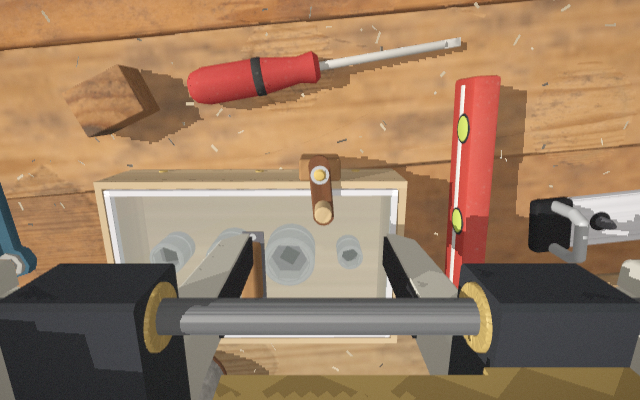

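The wrist view shows the peg at (322,212) between the fingers. The socket order, from the left of this view, is small, large, largest, smallest.

Emit:
{"method": "apply_moves", "body": {
  "deltas": [0.003,0.003,0.02,0,0.4,0,0,0.02,0,0.4,0,0,0.02,0,0.4,0,0,0.008,0,0.4,0,0,0,0,0,0,0,0,0,0,0,0,0,0,0,0,0,0,0,0],
  "newtons": 6
}}

```text
time_s: 3.52
eef_pos: [0.5219, -0.1197, 0.2494]
eef_rot: [0.042, 0.999, -0.0, 0.001]
ft_force: [-0.5, -1.2, 4.3]
grip_width: 0.0116
finger_force: 6.0
```

Emit:
{"method": "apply_moves", "body": {
  "deltas": [0.0018,0.0069,0,0,0,0.0037,0.0062,0,0,0,0.0054,0.0047,0,0,0,0.0066,0.0029,0,0,0,0.0071,0.0009,0,0,0,0.0024,-0.0002,0,0,0,0,0,0,0,0]
}}

```text
time_s: 4.4
eef_pos: [0.4973, -0.0969, 0.2496]
eef_rot: [0.042, 0.999, -0.001, 0.002]
ft_force: [4.5, -10.5, 1.0]
grip_width: 0.0116
finger_force: 6.0
```

Emit:
{"method": "apply_moves", "body": {
  "deltas": [0,0,0,0,0.4,0,0,0,0,0.4,0,0,-0.03,0,0.4,0,0,-0.02,0,0.4]
}}

```text
time_s: 4.9
eef_pos: [0.4964, -0.0958, 0.2995]
eef_rot: [0.042, 0.999, 0.0, -0.0]
ft_force: [-0.1, -0.0, -0.4]
grip_width: 0.0365
finger_force: 0.0
```

```bash
python3 - <<'E'
from h import *
go([.568,-.1775,.115],85.2)
s=snap('top','top1'); P=cloud(s)
Q=P[180:215,340:385].reshape(-1,3); Q=Q[(Q[:,2]>.066)&(Q[:,2]<.085)]; print(Q.mean(0) if len(Q) else 0)
cv2.imwrite('pics/crop2.png',cv2.resize(s['img'][140:230,320:460],None,fx=4,fy=4))
E
```

```text
t 4.9 grasp [ 0.4963 -0.0957  0.1325] y ang 85.21 spin 0.0001 shift [-0.0782 -0.0755  0.0175] q6 -1.77 F [-0.1 -0.  -0.4] w 0.0365 tilt [-0.0003  0.0003]
0
```

View pics/crop2.png

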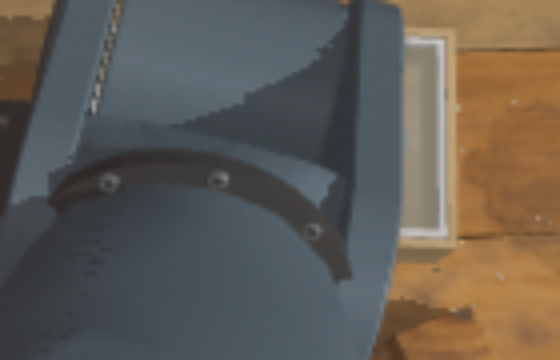

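The arm hides the button from the top camera here. I'll move above the grip bar and check with the wrist camera.

Emit:
{"method": "apply_moves", "body": {
  "deltas": [-0.026,-0.025,0,0,0.4,-0.026,-0.025,0,0,0.4,-0.026,-0.0255,0,0,0.4,0,0,0,0,0.4]
}}

```text
time_s: 5.45
eef_pos: [0.5685, -0.1789, 0.2978]
eef_rot: [0.043, 0.999, 0.0, -0.0]
ft_force: [-0.6, -0.1, -0.7]
grip_width: 0.0371
finger_force: 0.0
```

```bash
python3 - <<'E'
from h import *
go([.568,-.1775,.076],85.2)
s=snap('wrist','w2'); P=cloud(s)
h=(P[...,2]>.066)&(P[...,2]<.085)
n,l,st,c=cv2.connectedComponentsWithStats(h.astype(np.uint8))
for i in range(1,n):
    if st[i,4]>40:
        Q=P[l==i]; print(st[i],np.round(Q.mean(0),4),np.round(Q.min(0),3),np.round(Q.max(0),3))
E
```

```text
t 5.45 grasp [ 0.5684 -0.1789  0.1308] y ang 85.12 spin -0.0013 shift [0.0005 0.0013 0.0548] q6 -1.87 F [-0.6 -0.1 -0.7] w 0.0371 tilt [-0.0003  0.0002]
[435  84  28  22 482] [ 0.4965 -0.099   0.0759] [ 0.491 -0.104  0.066] [ 0.502 -0.092  0.079]
[ 311  187   19   74 1382] [ 0.5659 -0.1771  0.0788] [ 0.545 -0.185  0.066] [ 0.59  -0.17   0.081]
[ 556  342   46   49 1149] [ 0.686  -0.0046  0.0749] [ 0.676 -0.014  0.066] [0.699 0.016 0.085]
```

View pics/w2.png

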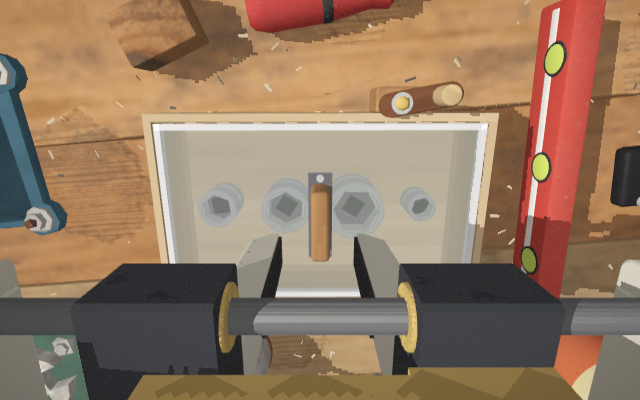

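The button lies aside, with its peg at (452,94) and the tab clear of the cover. The fingers straddle the grip bar at (320,220). Next I grip the bar and lift.

Emit:
{"method": "apply_moves", "body": {
  "deltas": [0.0005,0.001,0.02,0,0.4,0,0,0.02,0,0.4,0,0,0.014,0,0.4,0,0,0,0,0,0,0,0,0,0,0,0,0,0,0,0,0,0,0,0],
  "newtons": 30
}}

```text
time_s: 6.38
eef_pos: [0.5676, -0.1768, 0.2455]
eef_rot: [0.042, 0.999, -0.0, 0.001]
ft_force: [-1.0, 0.6, 4.6]
grip_width: 0.0121
finger_force: 30.0
```

Emit:
{"method": "apply_moves", "body": {
  "deltas": [0,0,-0.005,0,0,0,0,-0.01,0,0,0,0,-0.015,0,0,0,0,-0.02,0,0,0,0,-0.02,0,0,0,0,-0.01,0,0,0,0,0,0,0]
}}

```text
time_s: 7.25
eef_pos: [0.5675, -0.1767, 0.3255]
eef_rot: [0.042, 0.999, -0.0, 0.001]
ft_force: [-0.3, 0.4, -1.8]
grip_width: 0.0117
finger_force: 30.0
```

Emit:
{"method": "apply_moves", "body": {
  "deltas": [0.006,0.014,0,0,0,0.0118,0.0277,0,0,0,0.0118,0.0277,0,0,0,0.0118,0.0277,0,0,0,0.0118,0.0277,0,0,0,0.0118,0.0277,0,0,0,0.0118,0.0277,0,0,0,0.0118,0.0277,0,0,0]
}}

```text
time_s: 8.25
eef_pos: [0.4955, 0.0394, 0.3241]
eef_rot: [0.042, 0.999, 0.0, -0.001]
ft_force: [0.4, 0.0, -2.1]
grip_width: 0.0118
finger_force: 30.0
```

Emit:
{"method": "apply_moves", "body": {
  "deltas": [0.0118,0.0277,0,0,0,0.0118,0.0277,0,0,0,0.0118,0.0277,0,0,0,0.0118,0.0277,0,0,0,0.006,0.014,0.01,0,0,0,0,0.03,0,0,0,0,0.03,0,0,0,0,0.03,0,0]
}}

```text
time_s: 9.25
eef_pos: [0.4534, 0.1666, 0.223]
eef_rot: [0.042, 0.999, -0.0, -0.0]
ft_force: [-0.2, 0.6, -0.9]
grip_width: 0.0115
finger_force: 30.0
```

Emit:
{"method": "apply_moves", "body": {
  "deltas": [0,0,0.018,0,0,0,0,0.005,0,0,0,0,0.003,0,0,0,0,0,0,0]
}}

```text
time_s: 9.75
eef_pos: [0.4541, 0.1667, 0.1991]
eef_rot: [0.042, 0.999, 0.0, 0.0]
ft_force: [0.7, 0.3, -1.0]
grip_width: 0.0117
finger_force: 30.0
```

```bash
python3 - <<'E'
from h import *
go([.455,.165,.0305])
E
```

```text
t 9.75 grasp [0.4542 0.1667 0.0321] y ang 85.2 spin -0.0 shift [-0.0009 -0.0016  0.0016] q6 -1.23 F [ 0.7  0.3 -1. ] w 0.0117 tilt [0.0006 0.0001]
```

Emit:
{"method": "apply_moves", "body": {
  "deltas": [0,0,0.002,0,0,0,0,0,0,0,0,0,0,0,0.4,0,0,0,0,0.4,0,0,0,0,0.4,0,0,-0.02,0,0.4,0,0,-0.05,0,0.4,0,0,-0.06,0,0.5]
}}

```text
time_s: 10.75
eef_pos: [0.4537, 0.1666, 0.3276]
eef_rot: [0.042, 0.999, -0.0, -0.001]
ft_force: [0.8, 0.6, 1.2]
grip_width: 0.0434
finger_force: 0.0
```

Emit:
{"method": "apply_moves", "body": {
  "deltas": [-0.018,-0.042,0,0,0.7,-0.018,-0.042,0,0,0.7,-0.018,-0.042,0,0,0.7,-0.018,-0.042,0,0,0.7,-0.018,-0.042,0,0,0.7,-0.018,-0.042,0,0,0.7,-0.018,-0.042,0,0,0.7,-0.016,-0.038,0,0,0.7]
}}

```text
time_s: 11.75
eef_pos: [0.568, -0.1777, 0.3267]
eef_rot: [0.042, 0.999, 0.0, 0.0]
ft_force: [0.7, 0.8, -0.5]
grip_width: 0.0651
finger_force: 0.0
```

Emit:
{"method": "apply_moves", "body": {
  "deltas": [0,0,0,0.1745,0.7,0,0,0,0.1745,0.7,0,0,0,0.1745,0.7,0,0,0,0.1745,0.7,0,0,0,0.1745,0.7,0,0,0,0.1745,0.7,0,0,0,0.1745,0.7,0,0,0,0.1745,0.7]
}}

```text
time_s: 12.75
eef_pos: [0.5677, -0.176, 0.3266]
eef_rot: [0.676, 0.737, -0.0, -0.0]
ft_force: [-0.1, -0.6, 0.2]
grip_width: 0.0653
finger_force: 0.0
```

Emit:
{"method": "apply_moves", "body": {
  "deltas": [0,0,0,0.175,0.7,0,0,0,0,0.7,0,0,0,0,0.7]
}}

```text
time_s: 13.12
eef_pos: [0.5677, -0.176, 0.3267]
eef_rot: [0.735, 0.678, -0.0, -0.0]
ft_force: [0.3, 0.4, 0.6]
grip_width: 0.0649
finger_force: 0.0
```

```bash
python3 - <<'E'
from h import *
go([.569,-.178,.15],-4.8)
t=snap('top','top3'); 
P=cloud(t); Q=P[195:265,180:308]; m=(Q[...,2]>.015)&(Q[...,2]<.05); print('bar',Q[m].mean(0)); 
s=snap('wrist','w3'); P=cloud(s)
cv2.imwrite('pics/both.png',np.hstack([cv2.resize(t['img'][130:280,160:460],(600,300))[:, :400],s['img'][:300,:400]]))
cv2.imwrite('pics/both.png',np.vstack([cv2.resize(t['img'][150:270,170:430],None,fx=2,fy=2,),np.pad(s['img'],((0,0),(0,0),(0,0)))[:360,60:580]]))
E
```

```text
t 13.12 grasp [ 0.5677 -0.176   0.1597] y ang -4.59 spin 0.0037 shift [-0.0018  0.0015  0.0097] q6 -0.3 F [0.3 0.4 0.6] w 0.0649 tilt [-0.0002  0.    ]
bar [0.4543304  0.16470578 0.02832169]
```

View pics/both.png

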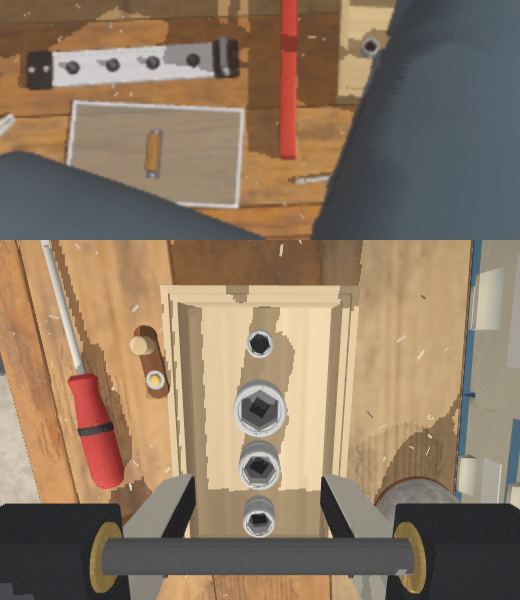

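The cover lies flat on the bench at (155,155) in the upper crop. Below, the open box shows smallest, largest, large and small in a row at (259,344), (259,408), (259,467) and (259,520).

```bash
cat >> h.py <<'E'
def socks(s):
    P=cloud(s); c,sn=np.cos(-.084),np.sin(-.084)
    d=P[...,:2]-[.569,-.178]; bx=d[...,0]*c+d[...,1]*sn; by=-d[...,0]*sn+d[...,1]*c
    m=(abs(bx)<.04)&(abs(by)<.1)&(P[...,2]>.030)&(P[...,2]<.05)
    n,l,st,_=cv2.connectedComponentsWithStats(m.astype(np.uint8))
    for i in range(1,n):
        if st[i,4]>30:
            k=l==i; zt=np.percentile(P[k][:,2],90); k&=(abs(P[...,2]-zt)<.003)
            (u,v),r=cv2.minEnclosingCircle((P[k][:,:2]*1000).astype(np.float32)); print(st[i],'world',np.round([u,v],1),'D',round(2*r,1),'z',round(zt,4),'box',np.round(1000*np.array([bx[k].min()+bx[k].max(),by[k].min()+by[k].max()])/2,1))
E
python3 - <<'E'
from h import *
socks(dict(np.load('pics/w3.npz')))
E
```

```text
[306  89  28  29 318] world [ 575.  -102.5] D 21.0 z 0.0369 box [-0.3 75.7]
[ 293  141   54   56 1663] world [ 570.7 -152.3] D 42.1 z 0.045 box [-0.1 25.7]
[298 206  43  44 944] world [ 566.8 -202. ] D 35.7 z 0.042 box [ -0.2 -24.1]
[303 264  32  33 582] world [ 562.4 -251.8] D 28.6 z 0.0389 box [ -0.3 -73.5]
```

Emit:
{"method": "apply_moves", "body": {
  "deltas": [0.024,0.0011,0.02,0.0037,0.7,0,0,0.03,0,0.7,0,0,0.03,0,0.7,0,0,0.03,0,0.7,0,0,0.01,0,0.7,0,0,0.006,0,0.7,0,0,0,0,0.7],
  "newtons": 25
}}

```text
time_s: 14.1
eef_pos: [0.571, -0.1523, 0.2013]
eef_rot: [0.737, 0.676, 0.0, 0.0]
ft_force: [-0.2, 0.4, -0.6]
grip_width: 0.065
finger_force: 0.0
```

```bash
python3 - <<'E'
from h import *
go([.5707,-.1523,.033],-4.8)
E
```

```text
t 14.1 grasp [ 0.5712 -0.1524  0.0343] y ang -5.0 spin -0.0035 shift [ 0.     -0.0005  0.0013] q6 -0.25 F [-0.2  0.4 -0.6] w 0.065 tilt [ 0.0007 -0.0003]
```

Emit:
{"method": "apply_moves", "body": {
  "deltas": [0,0,0,0,0,0,0,0,0,0,0,0,0,0,0,0,0,-0.01,0,0,0,0,-0.02,0,0,0,0,-0.025,0,0,0,0,-0.025,0,0,0,0,-0.005,0,0]
}}

```text
time_s: 15.1
eef_pos: [0.5712, -0.1523, 0.2883]
eef_rot: [0.737, 0.675, 0.001, 0.002]
ft_force: [0.7, -0.1, -3.4]
grip_width: 0.0421
finger_force: 25.0
```

Emit:
{"method": "apply_moves", "body": {
  "deltas": [0.0335,-0.003,0,0,0,0.0335,-0.003,0,0,0,0.0335,-0.003,0,0,0,0.0335,-0.003,0,0,0,0.0335,-0.003,0,0,0,0.0335,-0.003,0,0,0,0.0335,-0.003,0,0,0,0.0325,-0.003,0,0,0]
}}

```text
time_s: 16.1
eef_pos: [0.57, 0.1169, 0.2854]
eef_rot: [0.737, 0.675, -0.0, -0.0]
ft_force: [1.1, -0.7, -2.8]
grip_width: 0.0423
finger_force: 25.0
```

Emit:
{"method": "apply_moves", "body": {
  "deltas": [0,0,0,0,0,0,0,0,0,0]
}}

```text
time_s: 16.35
eef_pos: [0.5702, 0.1154, 0.2855]
eef_rot: [0.737, 0.675, -0.0, -0.0]
ft_force: [0.3, -0.2, -2.9]
grip_width: 0.0423
finger_force: 25.0
```

```bash
python3 - <<'E'
from h import *
go([.5697,.1162,.06])
s=snap('wrist','w4'); P=cloud(s)
h=(P[...,2]>.016)&(P[...,2]<.06)&(abs(P[...,0]-.567)<.03)&(P[...,1]>.05)&(P[...,1]<.33)
n,l,st,c=cv2.connectedComponentsWithStats(h.astype(np.uint8))
for i in range(1,n):
    if st[i,4]>20:
        Q=P[l==i]; print(st[i],np.round(Q.mean(0),4),np.round(Q.min(0),4),np.round(Q.max(0),4))
print(proj(s,[[.5694,.1163,.026],[.5679,.1663,.026],[.567,.2163,.026],[.5656,.2661,.026]]))
E
```

```text
t 16.35 grasp [0.5701 0.1154 0.1185] y ang -5.01 spin -0.0 shift [ 0.0008 -0.0005  0.0585] q6 0.21 F [ 0.3 -0.2 -2.9] w 0.0423 tilt [-0.0005 -0.0003]
[295  52  13  15 157] [0.568  0.2173 0.0234] [0.5638 0.2135 0.0167] [0.572  0.2221 0.0282]
[304 128  13  14 130] [0.5693 0.1683 0.0236] [0.565  0.1636 0.0165] [0.5735 0.1724 0.0275]
[313 196  12  13 122] [0.5707 0.1193 0.0232] [0.5667 0.1146 0.0168] [0.575  0.1225 0.0279]
[[316.59020723 207.32627065]
 [308.05110637 138.07727634]
 [299.43403999  60.65500066]
 [288.96930146 -25.93039247]]
```

View pics/w4.png

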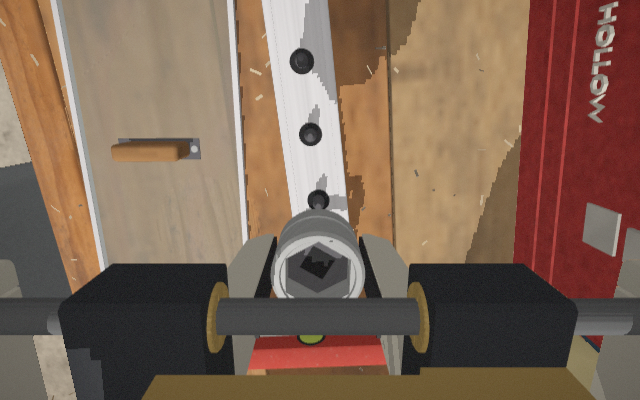

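The wrist view shows the studs at (302,61), (310,134) and (318,200), with the held socket at (318,270).

Emit:
{"method": "apply_moves", "body": {
  "deltas": [0.0024,0.0004,0.02,0.003,0,0,0,0.025,0,0,0,0,0.015,0,0,0,0,0,0,0]
}}

```text
time_s: 16.9
eef_pos: [0.5708, 0.1176, 0.2249]
eef_rot: [0.739, 0.674, -0.001, -0.001]
ft_force: [-0.6, -0.3, -3.0]
grip_width: 0.0422
finger_force: 25.0
```

```bash
python3 - <<'E'
from h import *
go([.5705,.1178,.0363])
E
```

```text
t 16.9 grasp [0.5705 0.1176 0.0579] y ang -5.24 spin -0.0 shift [ 0.0002 -0.      0.0216] q6 0.21 F [-0.6 -0.3 -3. ] w 0.0422 tilt [-0.0019 -0.0003]
```

Emit:
{"method": "apply_moves", "body": {
  "deltas": [0,0,0.004,0,0,0,0,0.003,0,0,0,0,0.003,0,0,0,0,0,0,0]
}}

```text
time_s: 17.4
eef_pos: [0.5709, 0.1182, 0.2157]
eef_rot: [0.738, 0.674, -0.0, -0.0]
ft_force: [-0.7, -0.4, -2.0]
grip_width: 0.0422
finger_force: 25.0
```

Emit:
{"method": "apply_moves", "body": {
  "deltas": [0,0,0.004,0,0,0,0,0.004,0,0,0,0,0.003,0,0,0,0,0,0,0]
}}

```text
time_s: 17.9
eef_pos: [0.5709, 0.1182, 0.2044]
eef_rot: [0.738, 0.674, -0.0, -0.0]
ft_force: [-0.3, 0.9, -3.4]
grip_width: 0.0419
finger_force: 25.0
```

Emit:
{"method": "apply_moves", "body": {
  "deltas": [0,0,0.001,0,0,0,0,0,0,0.6,0,0,0,0,0.6,0,0,0,0,0.6,0,0,-0.02,0,0.6,0,0,-0.03,0,0.6,0,0,-0.03,0,0.6,0,0,-0.005,0,0.6]
}}

```text
time_s: 18.9
eef_pos: [0.5714, 0.1183, 0.2917]
eef_rot: [0.738, 0.674, 0.002, 0.001]
ft_force: [-0.1, -0.1, -1.5]
grip_width: 0.0558
finger_force: 0.0
```

Emit:
{"method": "apply_moves", "body": {
  "deltas": [-0.04,0.0031,0,0,0.6,-0.04,0.0031,0,0,0.6,-0.04,0.0031,0,0,0.6,-0.04,0.0031,0,0,0.6,-0.04,0.0031,0,0,0.6,-0.04,0.0031,0,0,0.6,-0.04,0.0031,0,0,0.6,-0.04,0.0031,0,0,0.6]
}}

```text
time_s: 19.9
eef_pos: [0.5663, -0.204, 0.2883]
eef_rot: [0.738, 0.674, -0.0, -0.0]
ft_force: [0.2, 0.4, -0.4]
grip_width: 0.0561
finger_force: 0.0
```

Emit:
{"method": "apply_moves", "body": {
  "deltas": [0,0,0,0.003,0.6,0,0,0,0,0.6]
}}

```text
time_s: 20.15
eef_pos: [0.5665, -0.2022, 0.2884]
eef_rot: [0.74, 0.673, -0.0, -0.0]
ft_force: [0.0, 0.8, 0.2]
grip_width: 0.0555
finger_force: 0.0
```

```bash
python3 - <<'E'
from h import *
go([.5668,-.202,.033],-4.8)
s=snap('top','top5'); P=cloud(s)
h=(P[...,2]>.018)&(P[...,2]<.06)&(abs(P[...,0]-.567)<.035)&(P[...,1]>.05)&(P[...,1]<.33)
n,l,st,c=cv2.connectedComponentsWithStats(h.astype(np.uint8))
for i in range(1,n):
    if st[i,4]>4:
        Q=P[l==i]; print(st[i],np.round(Q.mean(0),4),np.round(Q.max(0),4))
socks(snap('wrist','w5'))
E
```

```text
t 20.15 grasp [ 0.5664 -0.2021  0.1214] y ang -5.38 spin -0.0101 shift [0.0001 0.0004 0.0884] q6 -0.33 F [0.  0.8 0.2] w 0.0555 tilt [-0.0008  0.0006]
[279 167   6  21  72] [0.567  0.0753 0.0433] [0.5956 0.0806 0.0514]
[256 168  19  20 276] [0.5695 0.1166 0.0371] [0.5918 0.137  0.0486]
[244 179   3   3   9] [0.5683 0.1671 0.023 ] [0.5711 0.1698 0.0255]
[204 181   3   4  11] [0.5655 0.2661 0.0218] [0.5705 0.2693 0.0278]
[224 180   4   4  11] [0.5673 0.2161 0.0221] [0.5705 0.2191 0.0254]
[301  43  32  36 493] world [ 574.9 -102.5] D 21.1 z 0.0369 box [-0.5 75.8]
[ 293  186   51   52 1269] world [ 566.6 -202.1] D 35.3 z 0.042 box [ -0.3 -24.3]
[300 255  38  39 790] world [ 562.6 -251.6] D 28.4 z 0.0389 box [ -0.3 -73.7]
```

Emit:
{"method": "apply_moves", "body": {
  "deltas": [0,0.0004,0.02,-0.01,0.6,0,0,0.03,0,0.6,0,0,0.025,0,0.6,0,0,0.0125,0,0.6,0,0,0,0,0.6,0,0,0,0,0,0,0,0,0,0,0,0,0,0,0]
}}

```text
time_s: 21.25
eef_pos: [0.5672, -0.2028, 0.202]
eef_rot: [0.736, 0.677, 0.0, 0.0]
ft_force: [-0.8, 0.9, 4.8]
grip_width: 0.0345
finger_force: 25.0
```

```bash
python3 - <<'E'
from h import *
go([.5696,.168,.12],-4.8)
E
```

```text
t 21.25 grasp [ 0.5673 -0.2029  0.035 ] y ang -4.79 spin 0.0001 shift [ 0.3698 -0.0288 -0.085 ] q6 -0.34 F [-0.8  0.9  4.8] w 0.0345 tilt [ 0.0009 -0.0004]
```

Emit:
{"method": "apply_moves", "body": {
  "deltas": [0,0,-0.01,0,0,0,0,-0.02,0,0,0,0,-0.025,0,0,0,0,-0.025,0,0,0.017,-0.0014,-0.005,0,0,0.037,-0.0029,0,0,0,0.037,-0.0029,0,0,0,0.037,-0.0029,0,0,0]
}}

```text
time_s: 22.25
eef_pos: [0.5672, -0.0722, 0.286]
eef_rot: [0.736, 0.677, -0.0, -0.0]
ft_force: [0.1, -0.1, -1.0]
grip_width: 0.0347
finger_force: 25.0
```

Emit:
{"method": "apply_moves", "body": {
  "deltas": [0.037,-0.0029,0,0,0,0.037,-0.0029,0,0,0,0.037,-0.0029,0,0,0,0.037,-0.0029,0,0,0,0.037,-0.0029,0,0,0,0.037,-0.0029,0,0,0,0.019,-0.0014,0.01,0,0,0,0,0.01,0,0]
}}

```text
time_s: 23.25
eef_pos: [0.5686, 0.1682, 0.2651]
eef_rot: [0.735, 0.678, -0.0, -0.0]
ft_force: [0.8, 0.1, -1.9]
grip_width: 0.0348
finger_force: 25.0
```

Emit:
{"method": "apply_moves", "body": {
  "deltas": [0,0,0.02,0,0,0,0,0.02,0,0,0,0,0,0,0]
}}

```text
time_s: 23.62
eef_pos: [0.5686, 0.1665, 0.2243]
eef_rot: [0.736, 0.677, -0.002, -0.001]
ft_force: [0.6, 0.1, -0.7]
grip_width: 0.0346
finger_force: 25.0
```

```bash
python3 - <<'E'
from h import *
go([.5696,.1676,.037],-4.8)
E
```

```text
t 23.62 grasp [0.568  0.1663 0.0573] y ang -4.84 spin -0.0008 shift [0.0014 0.0015 0.0203] q6 0.29 F [ 0.6  0.1 -0.7] w 0.0346 tilt [-0.0035 -0.0008]
```

Emit:
{"method": "apply_moves", "body": {
  "deltas": [0.0012,0.0012,0,0,0,0,0,0.003,0,0,0,0,0.003,0,0,0,0,0.003,0,0,0,0,0,0,0]
}}

```text
time_s: 24.25
eef_pos: [0.5703, 0.1684, 0.217]
eef_rot: [0.736, 0.677, -0.0, -0.0]
ft_force: [-0.3, 0.1, -0.6]
grip_width: 0.0351
finger_force: 25.0
```

Emit:
{"method": "apply_moves", "body": {
  "deltas": [0,0,0.003,0,0,0,0,0.004,0,0,0,0,0.004,0,0,0,0,0.001,0,0,0,0,0,0,0]
}}

```text
time_s: 24.88
eef_pos: [0.5704, 0.1685, 0.2051]
eef_rot: [0.736, 0.677, -0.0, -0.0]
ft_force: [0.3, -0.1, -1.6]
grip_width: 0.0348
finger_force: 25.0
```

Emit:
{"method": "apply_moves", "body": {
  "deltas": [0,0,0.001,0,0,0,0,0,0,0.55,0,0,0,0,0.55,0,0,0,0,0.55,0,0,-0.02,0,0.55,0,0,-0.03,0,0.55,0,0,-0.03,0,0.55,0,0,-0.005,0,0.55]
}}

```text
time_s: 25.88
eef_pos: [0.5708, 0.1686, 0.2922]
eef_rot: [0.736, 0.677, 0.002, 0.001]
ft_force: [0.2, -0.3, -0.3]
grip_width: 0.0511
finger_force: 0.0
```

Emit:
{"method": "apply_moves", "body": {
  "deltas": [-0.038,0.0025,0,0,0.55,-0.038,0.0025,0,0,0.55,-0.038,0.0025,0,0,0.55,-0.038,0.0025,0,0,0.55,-0.038,0.0025,0,0,0.55,-0.038,0.0025,0,0,0.55,-0.038,0.0025,0,0,0.55,-0.038,0.0025,0,0,0.55]
}}

```text
time_s: 26.88
eef_pos: [0.5646, -0.1374, 0.2889]
eef_rot: [0.736, 0.677, -0.0, -0.0]
ft_force: [0.5, 0.1, 0.1]
grip_width: 0.0508
finger_force: 0.0
```

Emit:
{"method": "apply_moves", "body": {
  "deltas": [-0.038,0.0025,0,0,0.55,-0.038,0.0025,0,0,0.55,-0.038,0.0025,0,0,0.55,0,0,0,0,0.55,0,0,0,0,0.55]
}}

```text
time_s: 27.5
eef_pos: [0.5627, -0.2498, 0.2888]
eef_rot: [0.736, 0.677, -0.0, -0.001]
ft_force: [0.1, 1.2, -0.6]
grip_width: 0.0513
finger_force: 0.0
```

```bash
python3 - <<'E'
from h import *
go([.5625,-.2518,.033],-4.8)
socks(snap('wrist','w6'))
E
```

```text
t 27.5 grasp [ 0.5626 -0.2497  0.1218] y ang -4.8 spin 0.0001 shift [-0.0021  0.0001  0.0888] q6 -0.41 F [ 0.1  1.2 -0.6] w 0.0513 tilt [-0.0008  0.0007]
[299 193  39  41 767] world [ 562.4 -251.9] D 28.2 z 0.039 box [ -0.2 -74.1]
```

Emit:
{"method": "apply_moves", "body": {
  "deltas": [-0.0021,0,0.02,0,0.55,0,0,0.03,0,0.55,0,0,0.025,0,0.55,0,0,0.0135,0,0.55,0,0,0,0,0.55,0,0,0,0,0,0,0,0,0,0,0,0,0,0,0],
  "newtons": 20
}}

```text
time_s: 28.55
eef_pos: [0.5628, -0.2525, 0.2014]
eef_rot: [0.736, 0.677, 0.0, 0.0]
ft_force: [-0.9, 0.3, 2.9]
grip_width: 0.0273
finger_force: 20.0
```

```bash
python3 - <<'E'
from h import *
go([.5685,.2178,.12],-4.8)
E
```

```text
t 28.55 grasp [ 0.5629 -0.2526  0.0344] y ang -4.8 spin 0.0001 shift [ 0.4692 -0.0338 -0.0856] q6 -0.41 F [-0.9  0.3  2.9] w 0.0273 tilt [ 0.0008 -0.0005]
```

Emit:
{"method": "apply_moves", "body": {
  "deltas": [0,0,-0.01,0,0,0,0,-0.02,0,0,0,0,-0.025,0,0,0,0,-0.025,0,0,0.039,-0.0028,-0.005,0,0,0.039,-0.0028,0,0,0,0.039,-0.0028,0,0,0,0.039,-0.0028,0,0,0]
}}

```text
time_s: 29.55
eef_pos: [0.5645, -0.0949, 0.2873]
eef_rot: [0.736, 0.677, 0.0, 0.001]
ft_force: [0.1, 0.3, -0.3]
grip_width: 0.0272
finger_force: 20.0
```

Emit:
{"method": "apply_moves", "body": {
  "deltas": [0.039,-0.0028,0,0,0,0.039,-0.0028,0,0,0,0.039,-0.0028,0,0,0,0.039,-0.0028,0,0,0,0.039,-0.0028,0,0,0,0.039,-0.0028,0,0,0,0.039,-0.0028,0,0,0,0.039,-0.003,0,0,0]
}}

```text
time_s: 30.55
eef_pos: [0.5681, 0.2181, 0.2874]
eef_rot: [0.736, 0.677, 0.001, 0.0]
ft_force: [0.9, -0.1, -0.1]
grip_width: 0.0273
finger_force: 20.0
```

Emit:
{"method": "apply_moves", "body": {
  "deltas": [0,0,0.02,0,0,0,0,0.02,0,0,0,0,0.02,0,0,0,0,0,0,0]
}}

```text
time_s: 31.05
eef_pos: [0.5678, 0.2161, 0.2242]
eef_rot: [0.736, 0.677, -0.001, -0.001]
ft_force: [-0.2, 0.7, 0.2]
grip_width: 0.0272
finger_force: 20.0
```

```bash
python3 - <<'E'
from h import *
go([.5685,.2175,.0364],-4.8)
E
```

```text
t 31.05 grasp [0.5673 0.216  0.0572] y ang -4.83 spin -0.0006 shift [0.0016 0.001  0.0208] q6 0.37 F [-0.2  0.7  0.2] w 0.0272 tilt [-0.0029 -0.0009]
```

Emit:
{"method": "apply_moves", "body": {
  "deltas": [0.0013,0.0007,0,0,0,0,0,0.003,0,0,0,0,0.003,0,0,0,0,0.003,0,0,0,0,0,0,0]
}}

```text
time_s: 31.68
eef_pos: [0.5689, 0.2179, 0.2165]
eef_rot: [0.736, 0.677, -0.0, -0.0]
ft_force: [0.3, -0.1, -0.6]
grip_width: 0.0273
finger_force: 20.0
```

Emit:
{"method": "apply_moves", "body": {
  "deltas": [0,0,0.003,0,0,0,0,0.004,0,0,0,0,0.004,0,0,0,0,0.001,0,0,0,0,0,0,0]
}}

```text
time_s: 32.3
eef_pos: [0.5689, 0.2179, 0.2047]
eef_rot: [0.736, 0.677, -0.0, -0.0]
ft_force: [-0.8, 0.1, -1.1]
grip_width: 0.0271
finger_force: 20.0
```

Emit:
{"method": "apply_moves", "body": {
  "deltas": [0,0,0.001,0,0,0,0,0,0,0.5,0,0,0,0,0.5,0,0,0,0,0.5,0,0,-0.02,0,0.5,0,0,-0.03,0,0.5,0,0,-0.03,0,0.5,0,0,-0.005,0,0.5]
}}

```text
time_s: 33.3
eef_pos: [0.5693, 0.2181, 0.2918]
eef_rot: [0.736, 0.677, 0.002, 0.001]
ft_force: [0.1, 0.1, 0.2]
grip_width: 0.0462
finger_force: 0.0
```

Emit:
{"method": "apply_moves", "body": {
  "deltas": [-0.04,0.0041,0,0,0.5,-0.04,0.0041,0,0,0.5,-0.04,0.0041,0,0,0.5,-0.04,0.0041,0,0,0.5,-0.04,0.0041,0,0,0.5,-0.04,0.0041,0,0,0.5,-0.04,0.0041,0,0,0.5,-0.04,0.0041,0,0,0.5]
}}

```text
time_s: 34.3
eef_pos: [0.5746, -0.105, 0.2884]
eef_rot: [0.736, 0.677, -0.0, -0.0]
ft_force: [-0.7, 0.7, 0.2]
grip_width: 0.0465
finger_force: 0.0
```

Emit:
{"method": "apply_moves", "body": {
  "deltas": [0,0,0,0,0.5,0,0,0,0,0.5]
}}

```text
time_s: 34.55
eef_pos: [0.5747, -0.1032, 0.2884]
eef_rot: [0.736, 0.677, -0.0, -0.0]
ft_force: [-0.6, 0.2, 0.5]
grip_width: 0.0464
finger_force: 0.0
```

```bash
python3 - <<'E'
from h import *
go([.575,-.1026,.033],-4.8)
socks(snap('wrist','w7'))
E
```

```text
t 34.55 grasp [ 0.5746 -0.1031  0.1214] y ang -4.8 spin -0.0001 shift [0.0005 0.0004 0.0884] q6 -0.17 F [-0.6  0.2  0.5] w 0.0464 tilt [-0.0007  0.0004]
[304 194  29  31 428] world [ 575.3 -102.3] D 21.7 z 0.0368 box [-0.5 75.9]
```

Emit:
{"method": "apply_moves", "body": {
  "deltas": [0.001,0.0004,0.02,0,0.5,0,0,0.03,0,0.5,0,0,0.025,0,0.5,0,0,0.0135,0,0.5,0,0,0,0,0.5,0,0,0,0,0,0,0,0,0,0,0,0,0,0,0],
  "newtons": 15
}}

```text
time_s: 35.6
eef_pos: [0.5755, -0.1028, 0.2008]
eef_rot: [0.736, 0.677, 0.0, 0.0]
ft_force: [-1.3, 0.7, -0.1]
grip_width: 0.0212
finger_force: 0.5
```

```bash
python3 - <<'E'
from h import *
go([.5672,.2676,.12],-4.8)
E
```

```text
t 35.6 grasp [ 0.5756 -0.1028  0.0338] y ang -4.8 spin 0.0 shift [ 0.3684 -0.0394 -0.0862] q6 -0.17 F [-1.3  0.7 -0.1] w 0.0212 tilt [ 0.0009 -0.0003]
```

Emit:
{"method": "apply_moves", "body": {
  "deltas": [0,0,0,0,0,0,0,0,0,0,0,0,-0.01,0,0,0,0,-0.02,0,0,0,0,-0.025,0,0,0,0,-0.025,0,0,0.0368,-0.0039,-0.005,0,0,0.0368,-0.0039,0,0,0]
}}

```text
time_s: 36.6
eef_pos: [0.5738, -0.0281, 0.2873]
eef_rot: [0.736, 0.677, 0.001, 0.001]
ft_force: [0.3, -0.8, -0.9]
grip_width: 0.0201
finger_force: 15.0
```

Emit:
{"method": "apply_moves", "body": {
  "deltas": [0.0368,-0.0039,0,0,0,0.0368,-0.0039,0,0,0,0.0368,-0.0039,0,0,0,0.0368,-0.0039,0,0,0,0.0368,-0.0039,0,0,0,0.0368,-0.0039,0,0,0,0.0368,-0.0039,0,0,0,0.0368,-0.0039,0,0,0]
}}

```text
time_s: 37.6
eef_pos: [0.5671, 0.2685, 0.2867]
eef_rot: [0.736, 0.677, 0.001, 0.0]
ft_force: [0.2, -0.3, 0.4]
grip_width: 0.0201
finger_force: 15.0
```

Emit:
{"method": "apply_moves", "body": {
  "deltas": [0,0,0.02,0,0,0,0,0.02,0,0,0,0,0.02,0,0,0,0,0,0,0]
}}

```text
time_s: 38.1
eef_pos: [0.5669, 0.2663, 0.2232]
eef_rot: [0.736, 0.677, -0.002, -0.001]
ft_force: [-0.1, -1.2, -0.1]
grip_width: 0.0205
finger_force: 15.0
```

```bash
python3 - <<'E'
from h import *
go([.5672,.2674,.036],-4.8)
E
```

```text
t 38.1 grasp [0.5664 0.2661 0.0562] y ang -4.85 spin -0.0009 shift [0.0014 0.0007 0.0202] q6 0.45 F [-0.1 -1.2 -0.1] w 0.0205 tilt [-0.0034 -0.0014]
```

Emit:
{"method": "apply_moves", "body": {
  "deltas": [0.0008,0.0004,0,0,0,0,0,0.003,0,0,0,0,0.003,0,0,0,0,0.003,0,0,0,0,0,0,0]
}}

```text
time_s: 38.72
eef_pos: [0.5676, 0.268, 0.216]
eef_rot: [0.736, 0.677, -0.0, -0.0]
ft_force: [1.2, 0.2, -0.7]
grip_width: 0.0198
finger_force: 15.0
```

Emit:
{"method": "apply_moves", "body": {
  "deltas": [0,0,0.003,0,0,0,0,0.004,0,0,0,0,0.004,0,0,0,0,0.001,0,0,0,0,0,0,0]
}}

```text
time_s: 39.35
eef_pos: [0.5677, 0.268, 0.2041]
eef_rot: [0.736, 0.677, -0.0, -0.0]
ft_force: [0.4, -0.3, -1.0]
grip_width: 0.0201
finger_force: 15.0
```

Emit:
{"method": "apply_moves", "body": {
  "deltas": [0,0,0.001,0,0,0,0,0,0,0.5,0,0,0,0,0.5,0,0,0,0,0.5,0,0,-0.02,0,0.5,0,0,-0.05,0,0.5,0,0,-0.05,0,0.5,0,0,-0.05,0,0.5]
}}

```text
time_s: 40.35
eef_pos: [0.5674, 0.2679, 0.3765]
eef_rot: [0.736, 0.677, 0.001, 0.0]
ft_force: [0.5, -0.8, 0.0]
grip_width: 0.0463
finger_force: 0.0
```

Emit:
{"method": "apply_moves", "body": {
  "deltas": [-0.05,-0.04,0,0,0.5,-0.05,-0.04,0,0,0.5,-0.05,-0.04,0,0,0.5,-0.05,-0.02,0,0,0.5,-0.05,0,0,0,0.5,-0.05,0,0,0,0.5,-0.05,0,0,0,0.5,-0.05,0,0,0,0.5]
}}

```text
time_s: 41.35
eef_pos: [0.3974, -0.1171, 0.3747]
eef_rot: [0.736, 0.677, 0.0, 0.001]
ft_force: [0.9, -0.0, 0.0]
grip_width: 0.0465
finger_force: 0.0
```

```bash
python3 - <<'E'
from h import *
print(np.round(arm.sense()['eef_pos'],3))
s=snap('top','top8'); P=cloud(s)
h=(P[...,2]>.02)&(P[...,2]<.06)&(abs(P[...,0]-.567)<.035)&(P[...,1]>.05)&(P[...,1]<.33)
n,l,st,c=cv2.connectedComponentsWithStats(h.astype(np.uint8))
for i in range(1,n):
    if st[i,4]>4:
        k=l==i; Q=P[k]; zt=np.median(Q[Q[:,2]>Q[:,2].max()-.006][:,2]); T=Q[abs(Q[:,2]-zt)<.003]; print(st[i],np.round((T.min(0)+T.max(0))/2,4),'top',round(zt,4))
cv2.imwrite('pics/crop8.png',cv2.resize(s['img'][150:260,165:325],None,fx=5,fy=5,interpolation=cv2.INTER_CUBIC))
E
```

```text
[ 0.397 -0.117  0.375]
[279 167   6  20  71] [0.57   0.0761 0.0471] top 0.0474
[256 168  18  19 272] [0.571  0.1173 0.0456] top 0.0456
[236 171  16  16 189] [0.5695 0.1683 0.0421] top 0.042
[218 174  13  13 129] [0.5689 0.2175 0.0394] top 0.0396
[199 177  10   9  72] [0.5674 0.267  0.0362] top 0.0363
```

View pics/crop8.png

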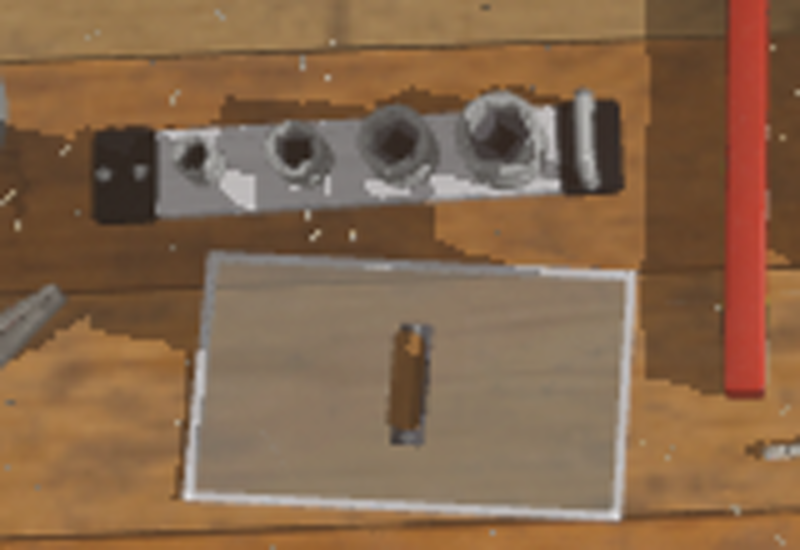

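The sockets stand largest to smallest from the hoop, at (500,140), (397,140), (297,148) and (193,155). Their top heights match fully seated sockets, and the cover lies flat. I'm handing in.

```bash
python3 -c "
from cell import arm
print(arm.sign_off())"
```

```text
the job is handed in; nothing more can be done
None
```

I turned the button aside, laid the cover flat on the bench and seated all four sockets on the rail, largest next to the hoop handle; the job was handed in at about 41 s, and no verdict came back.

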